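Overhang the chopping board and sweep the carrot ends into the scrap tub

ROBOT

A 6-joint arm with a two-finger parallel gripper is mounted at the origin on a cart in front of the work surface, level with it; the furniture and walls round the work are solid. World frame = base frame: x ahead of the robot, y to its left, z up, the work surface at z = 0. Lengths are in m, angles in rad, forces in N, time in s.
With the tool pointing down it reaches from about 0.325 to 0.9 m from the base axis. Payload 6.1 kg.
Tool frame: the origin (TCP) lies midway between the tips of the shut fingers; the grasp point (between the pads) lies 19 mm behind it; z points along the fingers, y is the line along which they close (so a half turn about z gives the same grasp; the last joint's range is limited). The gripper opens to 85 mm and grips with 20 to 120 N. Pads are 22 mm wide; open, the fingers measure 114 mm over their backs; the gripper's body (76 mm by 85 mm) begins 54 mm behind the grasp point. The pads swing forward as they close: fully open they stand 13 mm farther back than shut.
Start: joints at [1.17, 0.22, 1.526, -0, 1.395, -0.126], TCP at [0.17, 0.602, 0.231] pointing down, gripper open.
Joint ranges: [-2.98, 2.98], [-0.91, 2.08], [0.09, 2.57], [-1.24, 4.39], [0.2, 2.65], [-2.68, 2.68]. Speed limits (rad/s): [2.57, 2.57, 3.01, 3.14, 3.14, 3.14].

INTERFACE

Orientations are given as a rotation vector (axis times angle).
In Python, from plant import env gives the robot as it stands.
- The arm moves only by the shell command python3 -m jog 'ROWS' [OPENING] [FORCE]. ROWS is JSON, one flat list of numbers, 4 for each row, row after row: the shift along the world's x, y, z in m, then the turn about the world's z in rad. A call has 1 to 10 rows; each row shifts and turns the commanded pose from where the row before left it; what a row does not reach is not made up. A row lasts 1/12 s, in which the tool goes at most 41.7 mm and 7.16 degrees, less where a joint would pass 70% of its speed; a pose out of reach is approached as far as the arm can. A call is refused whole if a number of a shift passes 0.0417 or a number of a turn 0.125, either way. A call with a gripper value outside its range is refused whole. OPENING is the closure, from 0 (fully open) to 1 (shut), set as the call begins (- or left out, the last holds). The fingers move at their own pace and stop on an object; FORCE is the grip in N (left out, the last holds). Time passes only in rows, so rows that do not move let the fingers close. It gives the time, the measured TCP pose, the force, the opening and the grip force at its end, in the units of the state.
- env.state(): the state, without advancing time (a new reading comes with each control period).
- env.capture(name): name is "side" or "top" or "wrist"; returns a dict with "img" (420x560x3 uint8, red, green, blue), "z_map" (420x560 float32, m along the optical axis (not along the pixel's ray), 0 where there is no reading), "fx", "fy", "cx", "cy" (pixels), "origin" and "orientation" of the camera in the world. Camera axes: x right, y down, z forward; pixel columns grow to the right and rows downward; lengths in m; the calibration is good to about 2 mm. A picture is of the moment at which its call begins.
- env.sign_off(): hands the job in; it is judged then, once.
The state is a dict: "time_s": time; "joint_pos": joint angles; "joint_velocities": joint speeds; "effort": joint torques, N m; "eef_pos": TCP position; "orientation": TCP orientation; "contact_force": force on the tool from outside, world axes, zero at the start; "moment": the same for the moment, N m; "opening": finger opening in m; "gripper_force": force on a finger pad.
Only numpy, scipy, OpenCV 4.12 (cv2) and the standard library are available. Lean on these libraries where they do the work, as an engineer would, in place of code of your own. Each camera call takes 0.05 s, during which the arm holds its last target. There are 200 camera calls.

TASK

Slide the white chopping board along the wooden block toward the green scrap tub until it overhangs that end of the block by about 5 cm, straight with the block, so that its end reaches over the tub with both carrot ends still on it. Then sweep the two carrot ends off that end of the board into the green tub and leave the board overhanging as it is. Do it all by pushing with the fingers: pick nothing up, and do not shove the pans or the things around.

Things in the scene. Friction and masses are not known exactly. Their poses are not given: they have to be found in the camera images.
- block: Dark walnut end-grain chopping block, fixed, 240 (its x) x 300 (its y) x 57 mm high including 8 mm feet. Origin: centre of its underside, on the worktop. Its flat top is at z = 57 mm. Green tub at one of its two y ends, steel pan at the other; which is which varies. Turned up to 0.2 rad about the vertical.
- board: Loose thin white plastic chopping board lying flat on the block, 170 (its x) x 260 (its y) x 12 mm, 0.45 kg, rounded corners. Origin: centre of its underside. At the start within 20 mm (y) and 8 mm (x) of the block's centre and turned up to 0.17 rad against it; no corner overhangs the block by more than 15 mm. It slides under a few newtons.
- board_end_left (a point): Middle of the board's +y end, at its top edge (130 mm along +y from the board's origin, 12 mm above its underside).
- board_end_right (a point): Middle of the board's -y end, at its top edge (130 mm along -y from the board's origin, 12 mm above its underside).
- scrap_tub: Open green plastic scrap tub, loose, 170 (its x) x 108 (its y) x 48 mm high (lower than the block's top), walls 3 mm, rounded rim 4 mm wider all round. Origin: centre of its underside. It stands with its long side along one y end of the block, its centre 222 to 226 mm along y and up to 10 mm in x from the block's centre, which leaves a gap of 12 to 18 mm between its rim and the block.
- steel_pan: Open steel pan of the same size as the tub, holding cut carrot, loose, at the other y end of the block, same distance. Origin: centre of its underside. To be left alone.
- carrot_a_mid (a point): Middle (17 mm above its flat cut face) of a carrot end: orange stub 31 mm in diameter, 34 mm high with its green stalk, 18 g, standing on its cut face on the half of the board with board x < 0 (28 to 45 mm from the board's long centre line), loose. Its axes say nothing.
- carrot_b_mid (a point): Middle (17 mm above its flat cut face) of the other carrot end: orange stub 29 mm in diameter, 33 mm high with its green stalk, 18 g, standing on its cut face on the half of the board with board x > 0 (28 to 45 mm from the board's long centre line), loose.
- sugar_jar: Glass sugar jar with lid, 62 x 62 x 77 mm, loose, on the worktop at the front left. A bystander.
- pepper: Pepper shaker, 44 mm in diameter, 90 mm high, loose, behind the block. A bystander.
- tin: Tin, 58 mm in diameter, 72 mm high, loose, behind the block. A bystander.

How it is judged:
By the outcome, as a careful person would: the job done as asked, in the order asked, and still so for the second after the job is handed in, with the robot touching nothing.
It also fails if it takes over 58 s, if anything falls off the work surface, if the arm or the gripper's body presses on something with over 40 N, if the wrist force passes 120 N, or if a joint passes its speed limit or range.

## Working session

There is one attempt and no reset: what is moved stays moved. The work goes in short steps, Python scripts to look and compute and a shell command to move; the robot and the scene stay as the last step left them, time stands still between calls to the robot, and variables do not carry over. Pictures are saved under pics/ and viewed, at most 14 in all, crops included, and the job is handed in when it is done.

```bash
mkdir -p pics; ls
python3 - <<'E'
from plant import env
import cv2,numpy as np
s=env.state();print(s['time_s'],s['eef_pos'],s['orientation'],s['opening'],s['contact_force'])
for n in('top','side'):
    c=env.capture(n);cv2.imwrite(f'pics/{n}0.png',c['img'][:,:,::-1])
    print(n,c['fx'],c['fy'],c['cx'],c['cy'],c['origin'],c['orientation'])
E
```

```text
pics
0.0 [0.16936761 0.60096715 0.23019181] [-4.30220570e-01 -3.11150380e+00  3.00316138e-03] 0.08529396035387693 [ 0.46680954 -0.29538196  0.38024748]
top 419.22333973639013 419.22333973639013 274.82976398947113 204.74630439641945 [0.41298953 0.04464259 1.11761763] [-2.10096786  2.14715229 -0.18645033]
side 478.64475292720414 478.64475292720414 276.36615519392427 216.70323931691814 [ 0.54037201 -0.98859229  0.69781275] [-2.09104801  0.06063025 -0.04093617]
```

View pics/top0.png

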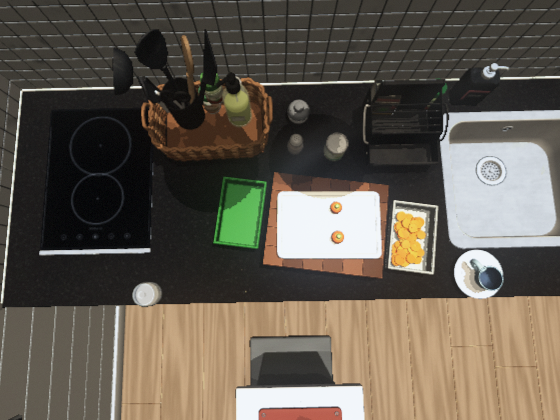

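View pics/side0.png

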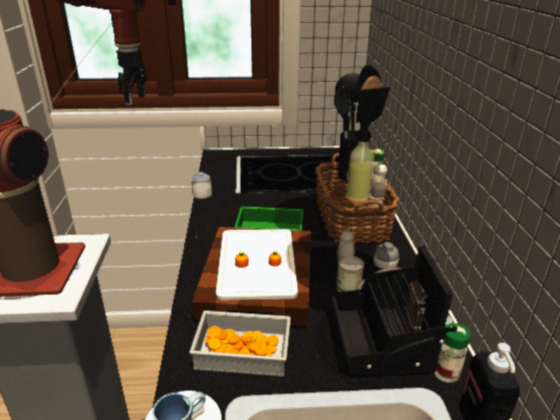

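The top view shows the green tub at left (+y), around (240,212), the block around (327,225), and the white board from (277,190) to (382,260). The carrots are at (336,207) and (338,237), and the steel pan is at right (-y), around (412,237). So the push is toward +y.

```bash
cat > h.py <<'E'
from plant import env
import cv2,numpy as np
from scipy.spatial.transform import Rotation as R
def ray(c,px,z):
    px=np.atleast_2d(np.asarray(px,float))
    d=np.c_[(px[:,0]-c['cx'])/c['fx'],(px[:,1]-c['cy'])/c['fy'],np.ones(len(px))]
    d=d@R.from_rotvec(c['orientation']).as_matrix().T
    o=np.asarray(c['origin']);t=(z-o[2])/d[:,2]
    return o+d*t[:,None]
def pose(m,c,z,name):
    """largest contour -> plane at z -> min-area rectangle, long axis as angle from +y"""
    k=max(cv2.findContours(m.astype(np.uint8),cv2.RETR_EXTERNAL,cv2.CHAIN_APPROX_NONE)[0],key=cv2.contourArea)
    p=ray(c,k[:,0],z)[:,:2]
    (cx,cy),(w,h),a=cv2.minAreaRect((p*1000).astype(np.float32))
    b=cv2.boxPoints(((cx,cy),(w,h),a))
    e=b[1]-b[0] if np.linalg.norm(b[1]-b[0])>np.linalg.norm(b[2]-b[1]) else b[2]-b[1]
    e=e*np.sign(e[1]);th=np.arctan2(-e[0],e[1])
    print(name,'ctr mm',np.round([cx,cy],1),'size',np.round([w,h],1),'yaw(long from +y)',round(float(th),4))
    return np.array([cx,cy]),th
def look(view='top'):
    c=env.capture(view);hsv=cv2.cvtColor(c['img'],cv2.COLOR_RGB2HSV);H,S,V=cv2.split(hsv)
    return c,H,S,V
def carrots(c,H,S,V,xmin=0,z=.069+.014):
    m=((H>4)&(H<20)&(S>170)&(V>150)).astype(np.uint8)
    n,l,st,ce=cv2.connectedComponentsWithStats(m)
    return [(np.round(ray(c,ce[i],z)[0]*1000,1),st[i,4],np.round(ce[i],1)) for i in range(1,n) if st[i,4]>15]
E
python3 - <<'E'
from h import *
c,H,S,V=look()
roi=np.zeros(H.shape,bool);roi[160:285,255:393]=1
board=(S<60)&(V>150)&roi
block=roi&(((H<15)&(S>60)&(V>35))|board)
block=cv2.morphologyEx(block.astype(np.uint8),cv2.MORPH_OPEN,np.ones((5,5)))
r2=np.zeros(H.shape,bool);r2[160:265,200:275]=1
green=(H>45)&(H<75)&(S>120)&r2
pose(board,c,.069,'board');pose(block,c,.057,'block');pose(green,c,.048,'tub')
for k in carrots(c,H,S,V):
    if k[2][0]<390: print(k)
vis=c['img'].copy();vis[block>0]=vis[block>0]//2+[0,0,120];vis[board]=[255,0,255];vis[green]=[255,255,0]
cv2.imwrite('pics/mask0.png',cv2.resize(vis[150:290,190:450,::-1],None,fx=3,fy=3))
E
```

```text
board ctr mm [552.3 -86.1] size [260.6 170.3] yaw(long from +y) -0.022
block ctr mm [554.6 -82. ] size [301.6 241.8] yaw(long from +y) -0.1393
tub ctr mm [592.2 140.1] size [116.3 178.3] yaw(long from +y) 1.4339
```

View pics/mask0.png

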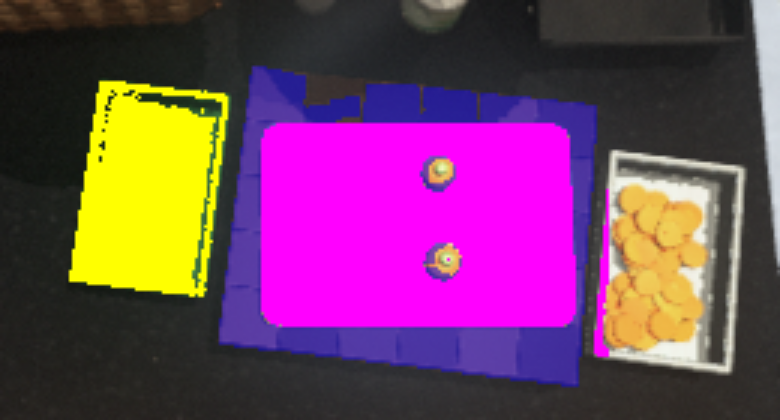

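The masks fit cleanly: purple is the block, magenta the board and yellow the tub, and the sizes match the known dimensions. Next I'll get the carrots, the heights in the pan and the tool's turn.

```bash
cat >> h.py <<'E'
BC=np.array([554.6,-82.0]);BT=-0.1393
UX=np.array([np.cos(BT),np.sin(BT)]);UY=np.array([-np.sin(BT),np.cos(BT)])
def toblk(p): d=np.asarray(p)[:2]-BC;return np.round([d@UX,d@UY],1)
def fromblk(x,y): return BC+x*UX+y*UY
E
python3 - <<'E'
from h import *
c,H,S,V=look()
for q in[(336,207),(338,237)]: print(H[q[1]-3:q[1]+4,q[0]-3:q[0]+4].tolist()[3],S[q[1],q[0]-4:q[0]+5],V[q[1],q[0]-4:q[0]+5])
m=np.zeros(H.shape,np.uint8);m[195:250,320:355]=((S>90)&(V>60))[195:250,320:355]
n,l,st,ce=cv2.connectedComponentsWithStats(m)
for i in range(1,n):
    if st[i,4]>15:p=ray(c,ce[i],.085)[0]*1000;print(st[i],ce[i].round(1),p.round(1),'blk',toblk(p))
# height in pan region
z=c['z_map'];vv,uu=np.mgrid[205:270,390:437]
d=z[205:270,390:437].ravel();Rm=R.from_rotvec(c['orientation']).as_matrix()
P=np.c_[(uu.ravel()-c['cx'])/c['fx'],(vv.ravel()-c['cy'])/c['fy'],np.ones(d.size)]*d[:,None]
print('pan zmax',np.percentile((P@Rm.T+c['origin'])[d>0,2],[50,95,99.5]))
s=env.state();T=R.from_rotvec(s['orientation']).as_matrix();print(T.round(3))
a=np.arctan2(T[1,1],T[0,1]);print('tool y angle',a,'turn to UX',(BT-a+np.pi/2)%np.pi-np.pi/2)
for y in(-158,-71):
  print(y,fromblk(0,y)); print('delta',fromblk(0,y)/1000-np.array(s['eef_pos'][:2]))
print('UX,UY',UX,UY)
E
```

```text
[18, 15, 21, 41, 40, 28, 21] [166 154 152 101  96  97 116 149 159] [239 240 208 131 183 192 187 232 240]
[11, 11, 38, 40, 37, 35, 22] [162 158 141  95  94  84 109 146 156] [240 238 183 145 225 237 209 230 240]
[331 202  11  11  95] [335.7 207.1] [ 592.3 -103.3   85. ] blk [ 40.3 -15.9]
[332 231  12  12 111] [337.4 236.6] [ 518.4 -104.    85. ] blk [-32.8 -26.8]
pan zmax [0.01755959 0.0477935  0.05083383]
[[-0.962  0.271 -0.001]
 [ 0.271  0.962 -0.001]
 [ 0.    -0.001 -1.   ]]
tool y angle 1.2959773512407347 turn to UX -1.4352773512407346
-158 [ 532.66171117 -238.46952254]
delta [ 0.3632123  -0.83966316]
-71 [ 544.74165502 -152.3122538 ]
delta [ 0.37529224 -0.75350589]
UX,UY [ 0.99031343 -0.13884993] [0.13884993 0.99031343]
```

```bash
python3 -m jog '[0.014,-0.0323,0,-0.0552, 0.014,-0.0323,0,-0.0552, 0.014,-0.0323,0,-0.0552, 0.014,-0.0323,0,-0.0552, 0.014,-0.0323,0,-0.0552, 0.014,-0.0323,0,-0.0552, 0.014,-0.0323,0,-0.0552, 0.014,-0.0323,0,-0.0552, 0.014,-0.0323,0,-0.0552, 0.014,-0.0323,0,-0.0552]' 0
python3 -m jog '[0.014,-0.0323,0,-0.0552, 0.014,-0.0323,0,-0.0552, 0.014,-0.0323,0,-0.0552, 0.014,-0.0323,0,-0.0552, 0.014,-0.0323,0,-0.0552, 0.014,-0.0323,0,-0.0552, 0.014,-0.0323,0,-0.0552, 0.014,-0.0323,0,-0.0552, 0.014,-0.0323,0,-0.0552, 0.014,-0.0323,0,-0.0552]'
python3 -m jog '[0.014,-0.0323,0,-0.0552, 0.014,-0.0323,0,-0.0552, 0.014,-0.0323,0,-0.0552, 0.014,-0.0323,0,-0.0552, 0.014,-0.0323,0,-0.0552, 0.014,-0.0323,0,-0.0552, 0,0,0,0, 0,0,0,0, 0,0,0,0]'
cat >> h.py <<'E'
def tool():
    s=env.state();T=R.from_rotvec(s['orientation']).as_matrix();p=np.array(s['eef_pos'])*1000
    a=np.arctan2(T[1,1],T[0,1]);print('t',round(s['time_s'],2),'tcp',p.round(1),'blk',toblk(p),'turn err',round((BT-a+np.pi/2)%np.pi-np.pi/2,4),'F',np.round(s['contact_force'],1),'open',s['opening'],'q',np.round(s['joint_pos'],2))
E
python3 -c "
from h import *
tool()
c=env.capture('wrist');cv2.imwrite('pics/w1.png',c['img'][:,:,::-1]);print(c['origin'],c['orientation'])"
```

```text
time_s: 1.03
eef_pos: [0.3098, 0.277, 0.2313]
orientation: [1.265, 2.875, 0.0]
contact_force: [1.1, -0.5, 0.8]
opening: 0.0851
gripper_force: 0.0
time_s: 1.87
eef_pos: [0.4499, -0.0463, 0.2314]
orientation: [2.002, 2.421, 0.0]
contact_force: [0.7, 0.5, 0.6]
opening: 0.0853
gripper_force: 0.0
time_s: 2.62
eef_pos: [0.5331, -0.2378, 0.2307]
orientation: [-2.369, -2.061, 0.0]
contact_force: [-0.2, 0.3, 0.3]
opening: 0.0855
gripper_force: 0.0
t 2.62 tcp [ 533.1 -237.8  230.7] blk [   0.4 -157.3] turn err -0.0003 F [-0.2  0.3  0.3] open 0.08552291599486907 q [-0.55  0.12  1.64  0.    1.38 -0.42]
[ 0.5414004  -0.16849311  0.37259874] [ 2.86022756 -0.19774727 -0.02960532]
```

View pics/w1.png

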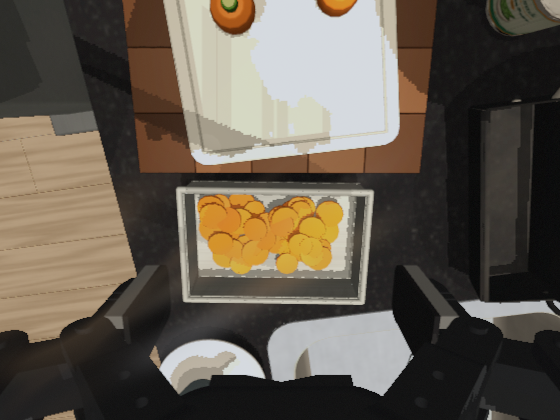

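The wrist view shows the pan (180–370, 190–300) clear below the fingers. The board's near end runs from (200,162) to (395,140) and is tilted against the block's edge at row 172. Next I descend behind it.

```bash
python3 -m jog '[0,0,-0.03,0, 0,0,-0.03,0, 0,0,-0.03,0, 0,0,-0.03,0, 0,0,-0.02,0, 0,0,-0.015,0, 0,0,-0.01,0, 0,0,-0.01,0, 0,0,-0.0065,0, 0,0,0,0]' 0
python3 - <<'E'
from h import *
tool()
c=env.capture('side')
i=c['img'][200:380,150:350,::-1];cv2.imwrite('pics/s2.png',cv2.resize(i,None,fx=3.3,fy=3.3))
E
```

```text
time_s: 3.5
eef_pos: [0.5332, -0.2375, 0.049]
orientation: [-2.369, -2.062, 0.001]
contact_force: [-0.2, -0.0, 0.9]
opening: 0.0852
gripper_force: 0.0
t 3.5 tcp [ 533.2 -237.5   49. ] blk [   0.4 -157. ] turn err -0.0008 F [-0.2 -0.   0.9] open 0.08520862707773467 q [-0.55  0.32  1.77  0.    1.05 -0.42]
```

View pics/s2.png

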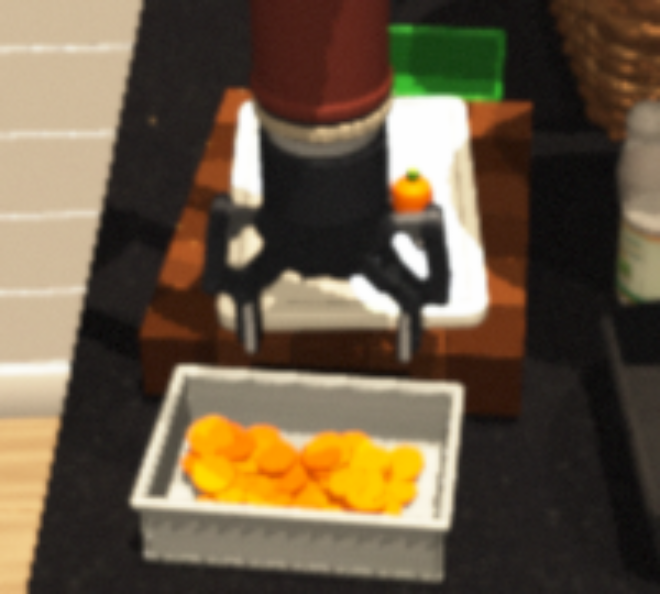

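Fingertips are just behind the board's end, over the block edge and clear of the pan, with no contact force. Now I push along the block's +y.

```bash
python3 -m jog '[0.0004,0.003,0,0, 0.0006,0.004,0,0, 0.0007,0.005,0,0, 0.0007,0.005,0,0, 0.0007,0.005,0,0, 0.0007,0.005,0,0, 0.0007,0.005,0,0, 0.0007,0.005,0,0, 0.0007,0.005,0,0, 0.0007,0.005,0,0]'
python3 -m jog '[0.0007,0.005,0,0, 0.0007,0.005,0,0, 0.0007,0.005,0,0, 0.0006,0.004,0,0, 0.0004,0.003,0,0, 0.0003,0.002,0,0, 0,0,0,0]'
python3 - <<'E'
from h import *
tool()
c=env.capture('top')
i=c['img'][150:290,190:450,::-1];cv2.imwrite('pics/t3.png',cv2.resize(i,None,fx=3,fy=3))
E
```

```text
time_s: 4.38
eef_pos: [0.5406, -0.1917, 0.0507]
orientation: [2.369, 2.061, -0.001]
contact_force: [-2.1, -6.2, 4.1]
opening: 0.0857
gripper_force: 2.7
time_s: 4.97
eef_pos: [0.5442, -0.1671, 0.0505]
orientation: [2.369, 2.061, 0.001]
contact_force: [-0.8, -3.0, 2.2]
opening: 0.0854
gripper_force: 1.5
t 4.97 tcp [ 544.2 -167.1   50.5] blk [  1.5 -85.8] turn err -0.0003 F [-0.8 -3.   2.2] open 0.0854108511617746 q [-0.44  0.29  1.81 -0.    1.04 -0.3 ]
```

View pics/t3.png

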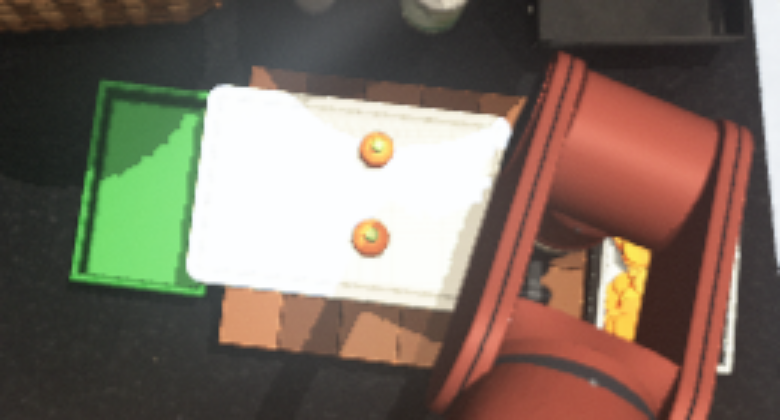

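The board is now nearly square with the block, overhanging the tub at left, with both carrots still on it (crop pixels (376,148) and (370,237)). I'll fit the edges numerically.

```bash
cat >> h.py <<'E'
def board_edges(c,H,S,V,cols=(285,340),show=True):
    """top(+x) & bottom(-x) long edges over cols and +y end, in block frame"""
    m=((S<75)&(V>120)).astype(np.uint8);m[:, :235]=0;m[:150]=0;m[290:]=0
    n,l,st,_=cv2.connectedComponentsWithStats(m);i=l[225,290];m=(l==i)
    f=lambda P:cv2.fitLine(np.float32(P),cv2.DIST_HUBER,0,.01,.01).ravel()
    B=lambda P:np.array([toblk(p*1000) for p in ray(c,P,.069)])
    cs=range(*cols)
    up=B([(u,np.where(m[:,u])[0].min()-.5) for u in cs]);lo=B([(u,np.where(m[:,u])[0].max()+.5) for u in cs])
    r=np.where(m.any(1))[0];rs=range(r.min()+12,r.min()+52)
    en=B([(np.where(m[v])[0].min()-.5,v) for v in rs])
    for n,P in(('+x edge',up),('-x edge',lo)):
        L=f(P);print(n,'yaw rel',round(float(np.arctan(-L[0]/L[1])),4),'x mean',P[:,0].mean().round(1))
    L=f(en);a=np.arctan(L[1]/L[0]);print('end yaw rel',round(float(a),4),'y',en[:,1].mean().round(1),'at x',en[:,0].mean().round(1),'overhang',(en[:,1].mean()-150).round(1),'width',(up[:,0].mean()-lo[:,0].mean()).round(1))
def carr(c,S,V,box):
    r0,r1,c0,c1=box;m=np.zeros(S.shape,np.uint8);m[r0:r1,c0:c1]=((S>90)&(V>60))[r0:r1,c0:c1]
    n,l,st,ce=cv2.connectedComponentsWithStats(m)
    for i in range(1,n):
        if st[i,4]>15:p=ray(c,ce[i],.085)[0]*1000;print('carrot',st[i,4],ce[i].round(1),p.round(1),'blk',toblk(p))
E
python3 - <<'E'
from h import *
c,H,S,V=look();board_edges(c,H,S,V);carr(c,S,V,(192,240,300,330));tool()
E
```

```text
+x edge yaw rel 0.0016 x mean 99.0
-x edge yaw rel 0.0041 x mean -73.0
end yaw rel 0.004 y 185.1 at x 29.1 overhang 35.1 width 172.0
carrot 93 [314.9 199.6] [612.7 -52.3  85. ] blk [53.4 37.5]
carrot 108 [313.2 229. ] [538.7 -45.1  85. ] blk [-20.9  34.3]
t 5.07 tcp [ 544.1 -167.2   50.2] blk [  1.4 -85.8] turn err -0.0001 F [ 0.1 -2.   2.2] open 0.0855408692614166 q [-0.44  0.29  1.81  0.    1.04 -0.3 ]
```

```bash
python3 -m jog '[0.0003,0.002,0,0, 0.0006,0.004,0,0, 0.0006,0.004,0,0, 0.0004,0.003,0,0, 0.0003,0.002,0,0, 0,0,0,0, 0,0,0,0]'
python3 - <<'E'
from h import *
c,H,S,V=look();board_edges(c,H,S,V,(275,330));tool()
E
```

```text
time_s: 5.65
eef_pos: [0.5462, -0.1523, 0.05]
orientation: [2.37, 2.061, 0.001]
contact_force: [0.8, -4.1, 2.8]
opening: 0.0853
gripper_force: 1.7
+x edge yaw rel -0.009 x mean 100.9
-x edge yaw rel 0.0022 x mean -73.0
end yaw rel -0.0021 y 199.9 at x 27.4 overhang 49.9 width 173.9
t 5.7 tcp [ 546.1 -152.2   49.9] blk [  1.3 -70.7] turn err 0.0001 F [-0.4 -2.9  2.4] open 0.08559712778256201 q [-0.41  0.28  1.82  0.    1.04 -0.27]
```

```bash
python3 -m jog '[-0.0006,-0.004,0,0, -0.0006,-0.004,0,0, -0.0006,-0.004,0,0, 0,0,0.02,0, 0,0,0.03,0, 0,0,0.03,0, 0,0,0.015,0]'
python3 -m jog '[0,0,0,0, 0,0,0,0, 0,0,0,0, 0,0,0,0, 0,0,0,0, 0,0,0,0]' 0.79
python3 - <<'E'
from h import *
c,H,S,V=look();board_edges(c,H,S,V,(275,325));carr(c,S,V,(185,245,290,328));tool()
cv2.imwrite('pics/t4.png',cv2.resize(c['img'][150:290,190:450,::-1],None,fx=3,fy=3))
E
```

```text
time_s: 6.28
eef_pos: [0.5451, -0.1649, 0.148]
orientation: [2.369, 2.06, 0.003]
contact_force: [0.8, 0.2, 0.7]
opening: 0.0852
gripper_force: 0.0
time_s: 6.78
eef_pos: [0.5432, -0.1639, 0.1433]
orientation: [-2.369, -2.06, 0.002]
contact_force: [0.2, -0.8, 0.6]
opening: 0.0183
gripper_force: 0.0
+x edge yaw rel -0.0094 x mean 101.2
-x edge yaw rel 0.0058 x mean -72.9
end yaw rel 0.0004 y 199.9 at x 27.4 overhang 49.9 width 174.1
carrot 92 [309.1 198.9] [614.8 -37.8  85. ] blk [53.5 52.1]
carrot 100 [307.1 228.3] [540.6 -30.1  85. ] blk [-21.1  49.4]
t 6.83 tcp [ 543.4 -164.   143.7] blk [  0.3 -82.8] turn err -0.0001 F [-0.2  0.3  0.1] open 0.01809823519206318 q [-0.43  0.16  1.76  0.    1.22 -0.29]
```

View pics/t4.png

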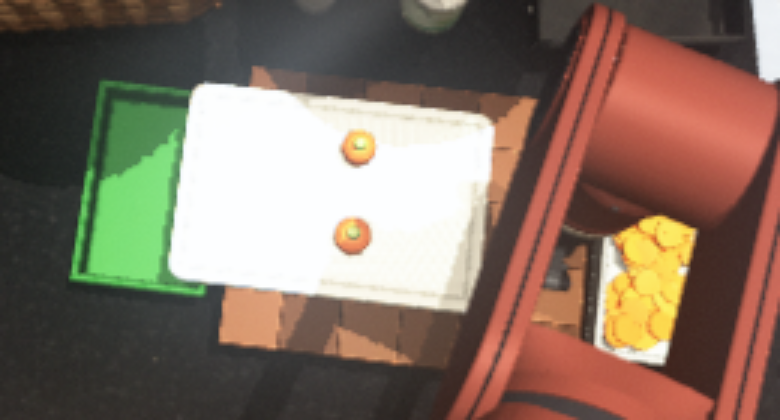

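Both carrots stand at crop pixels (358,148) and (352,236), the board is straight with a 50 mm overhang, and the gripper is clear. Next I place the 18 mm finger cradle behind the carrot on the -x side.

```bash
python3 -m jog '[-0.002,0.015,0,0, -0.002,0.025,0,0, -0.002,0.025,0,0, -0.002,0.02,0,0, -0.0006,0.0079,0,0, 0,0,-0.02,0, 0,0,-0.02,0, 0,0,-0.015,0, 0,0,-0.0095,0, 0,0,-0.005,0]'
python3 -m jog '[0,0,0,0, 0,0,0,0]'
python3 - <<'E'
from h import *
tool()
c=env.capture('side')
i=c['img'][200:380,150:350,::-1];cv2.imwrite('pics/s5.png',cv2.resize(i,None,fx=3.3,fy=3.3))
E
```

```text
time_s: 7.67
eef_pos: [0.5344, -0.0711, 0.0737]
orientation: [-2.369, -2.06, 0.002]
contact_force: [-1.0, 0.8, -0.4]
opening: 0.0178
gripper_force: 0.0
time_s: 7.83
eef_pos: [0.5358, -0.0716, 0.0757]
orientation: [2.37, 2.061, 0.0]
contact_force: [-0.6, -0.0, -0.2]
opening: 0.0175
gripper_force: 0.0
t 7.83 tcp [535.8 -71.6  75.7] blk [-20.1   7.7] turn err 0.0001 F [-0.6 -0.  -0.2] open 0.017486084927908856 q [-0.28  0.19  1.88 -0.    1.08 -0.14]
```

View pics/s5.png

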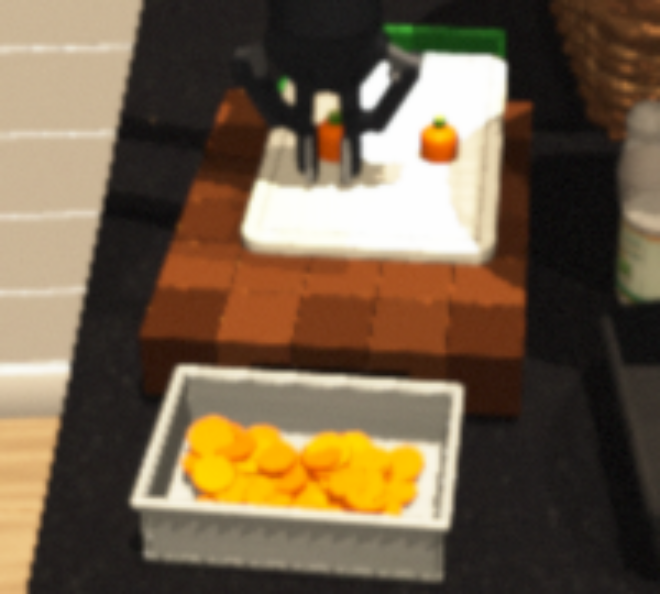

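The cradle stands just behind the carrot (crop around (333,140)), straddling its line and clear of the other one at (440,140). Starting the sweep.

```bash
python3 -m jog '[0.0004,0.003,0,0, 0.0006,0.004,0,0, 0.0006,0.004,0,0, 0.0006,0.004,0,0, 0.0006,0.004,0,0, 0.0008,0.006,0,0, 0.0008,0.006,0,0, 0.0008,0.006,0,0, 0.0008,0.006,0,0, 0.0008,0.006,0,0]'
python3 -m jog '[0.001,0.007,0,0, 0.001,0.007,0,0, 0.001,0.007,0,0, 0.001,0.007,0,0, 0.001,0.007,0,0, 0.001,0.007,0,0, 0.0008,0.006,0,0, 0.0006,0.004,0,0, 0,0,0,0]'
python3 - <<'E'
from h import *
tool()
for n in('top','side'):
    c=env.capture(n);i=c['img'];hs=cv2.cvtColor(i,cv2.COLOR_RGB2HSV)
    if n=='top': a=i[150:290,190:450]
    else: b=i[190:330,160:420]
cv2.imwrite('pics/c6.png',cv2.resize(np.vstack([a,b])[:,:,::-1],None,fx=2.1,fy=2.1))
E
```

```text
time_s: 8.72
eef_pos: [0.5423, -0.0217, 0.0753]
orientation: [2.37, 2.062, -0.0]
contact_force: [0.2, -0.5, 0.9]
opening: 0.0177
gripper_force: 0.2
time_s: 9.47
eef_pos: [0.5496, 0.0306, 0.0753]
orientation: [-2.37, -2.062, -0.0]
contact_force: [-0.2, -0.9, -0.2]
opening: 0.0178
gripper_force: 0.0
t 9.47 tcp [549.6  30.6  75.3] blk [-20.5 110.8] turn err -0.0009 F [-0.2 -0.9 -0.2] open 0.01780117201490213 q [-0.09  0.21  1.85  0.    1.08  0.05]
```

View pics/c6.png

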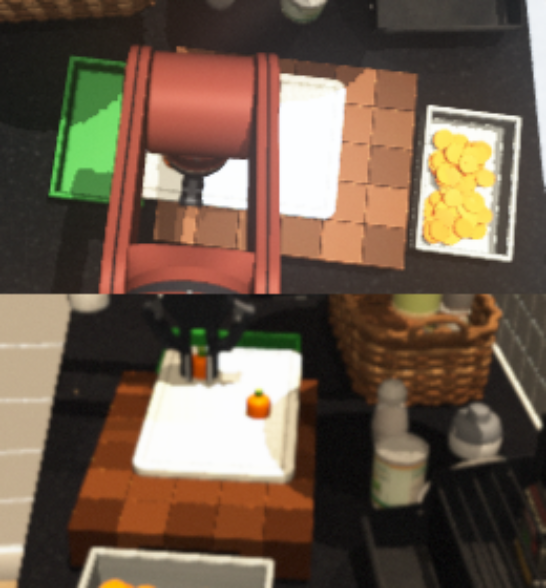

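The carrot (lower part, around (200,365)) is held in the cradle, upright, and the other carrot is untouched. Continuing over the end.

```bash
python3 -m jog '[0.0006,0.004,0,0, 0.0008,0.006,0,0, 0.001,0.007,0,0, 0.001,0.007,0,0, 0.001,0.007,0,0, 0.001,0.007,0,0, 0.001,0.007,0,0, 0.001,0.007,0,0, 0.001,0.007,0,0, 0.001,0.007,0,0]'
python3 -m jog '[0.001,0.007,0,0, 0.0008,0.006,0,0, 0.0006,0.004,0,0, 0,0,0,0, 0,0,0,0, 0,0,0.015,0, 0,0,0.025,0, 0,0,0.03,0]'
python3 -m jog '[-0.003,-0.03,0,0, -0.005,-0.04,0,0, -0.005,-0.04,0,0, -0.005,-0.04,0,0, -0.005,-0.04,0,0, 0,-0.015,0,0, 0,0,0,0, 0,0,0,0]'
python3 - <<'E'
from h import *
tool()
c,H,S,V=look();i=c['img']
try: board_edges(c,H,S,V,(275,300))
except Exception as e: print(e)
m=((H<22)&(S>140)&(V>110)).astype(np.uint8)
n,l,st,ce=cv2.connectedComponentsWithStats(m)
print([(st[k,4],ce[k].round(1)) for k in range(1,n) if st[k,4]>10 and 200<ce[k][0]<390 and 170<ce[k][1]<270])
cv2.imwrite('pics/t7.png',cv2.resize(i[150:290,190:450,::-1],None,fx=3,fy=3))
E
```

```text
time_s: 10.4
eef_pos: [0.5591, 0.0964, 0.0753]
orientation: [2.37, 2.062, 0.0]
contact_force: [-0.7, -0.4, 0.4]
opening: 0.0177
gripper_force: 0.1
time_s: 11.07
eef_pos: [0.5595, 0.1121, 0.1438]
orientation: [-2.369, -2.059, 0.006]
contact_force: [0.9, 1.0, -0.4]
opening: 0.018
gripper_force: 0.0
time_s: 11.73
eef_pos: [0.5382, -0.0935, 0.1453]
orientation: [-2.373, -2.058, -0.0]
contact_force: [-0.0, -0.2, -0.0]
opening: 0.018
gripper_force: 0.0
t 11.73 tcp [538.2 -93.5 145.3] blk [-14.7 -13.6] turn err 0.0029 F [-0.  -0.2 -0. ] open 0.017997699876855625 q [-0.32  0.11  1.82  0.    1.21 -0.17]
+x edge yaw rel -0.1814 x mean 103.0
-x edge yaw rel -0.0034 x mean -73.1
end yaw rel 0.0038 y 199.9 at x 27.4 overhang 49.9 width 176.0
[(np.int32(102), array([337.6, 170. ])), (np.int32(141), array([343. , 175.7])), (np.int32(2159), array([373.1, 194.1])), (np.int32(52), array([308.9, 199.2])), (np.int32(61), array([243.6, 224. ])), (np.int32(349), array([370.5, 244.8])), (np.int32(11), array([365.2, 231. ])), (np.int32(20), array([355.8, 267.6]))]
```

View pics/t7.png

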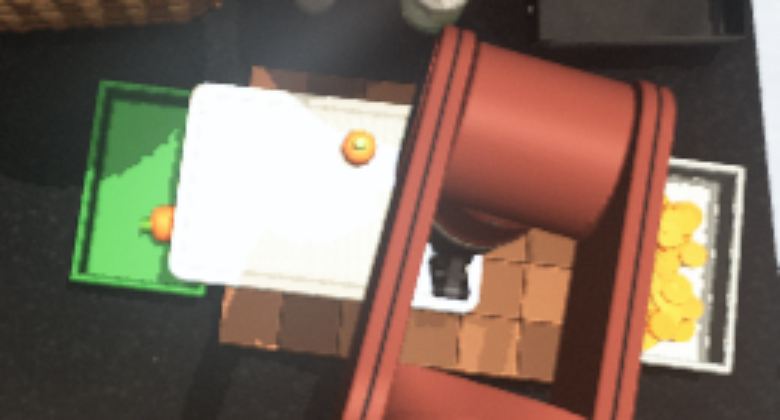

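The first carrot lies in the tub (crop (160,225)), the board has not moved, and the second carrot stands at (358,148). Next I go behind the second one.

```bash
python3 -m jog '[0.015,0.003,0,0, 0.02,0.004,0,0, 0.02,0.004,0,0, 0.0158,0.0029,0,0, 0,0,0,0, 0,0,-0.01,0, 0,0,-0.015,0, 0,0,0,0, 0,0,0,0]'
python3 -c "
from h import *
tool()"
```

```text
time_s: 12.53
eef_pos: [0.6071, -0.0776, 0.1185]
orientation: [-2.367, -2.06, 0.004]
contact_force: [-0.0, -0.5, -0.4]
opening: 0.0179
gripper_force: 0.0
t 12.53 tcp [607.1 -77.6 118.5] blk [51.4 11.6] turn err -0.0007 F [-0.  -0.5 -0.4] open 0.017886900787479315 q [-0.26  0.29  1.66 -0.    1.19 -0.12]
```

```bash
python3 -m jog '[0.0018,-0.0023,-0.01,0, 0,0,-0.015,0, 0,0,-0.012,0, 0,0,-0.0065,0, 0,0,0,0, 0,0,0,0]'
python3 -m jog '[0.0004,0.003,0,0, 0.0006,0.004,0,0, 0.0006,0.004,0,0, 0.0006,0.004,0,0, 0.0006,0.004,0,0, 0.0008,0.006,0,0, 0.0008,0.006,0,0, 0.0008,0.006,0,0, 0.0008,0.006,0,0, 0.0008,0.006,0,0]'
python3 -m jog '[0.001,0.007,0,0, 0.001,0.007,0,0, 0.001,0.007,0,0, 0.001,0.007,0,0, 0.001,0.007,0,0, 0.001,0.007,0,0, 0.0008,0.006,0,0, 0.0006,0.004,0,0, 0,0,0,0]'
python3 - <<'E'
from h import *
tool()
c=env.capture('side');cv2.imwrite('pics/s8.png',cv2.resize(c['img'][190:330,160:420,::-1],None,fx=3,fy=3))
E
```

```text
time_s: 13.03
eef_pos: [0.6106, -0.0807, 0.0764]
orientation: [-2.37, -2.061, 0.001]
contact_force: [0.1, 0.1, 0.1]
opening: 0.0181
gripper_force: 0.0
time_s: 13.87
eef_pos: [0.6179, -0.031, 0.0768]
orientation: [2.37, 2.062, 0.0]
contact_force: [-0.1, -0.2, -0.2]
opening: 0.0181
gripper_force: 0.2
time_s: 14.62
eef_pos: [0.6252, 0.0213, 0.0768]
orientation: [-2.369, -2.062, -0.0]
contact_force: [0.4, 0.4, -0.1]
opening: 0.0174
gripper_force: 0.0
t 14.62 tcp [625.2  21.3  76.8] blk [ 55.6 112.1] turn err -0.001 F [ 0.4  0.4 -0.1] open 0.017407283854748313 q [-0.09  0.37  1.65  0.    1.12  0.05]
```

View pics/s8.png

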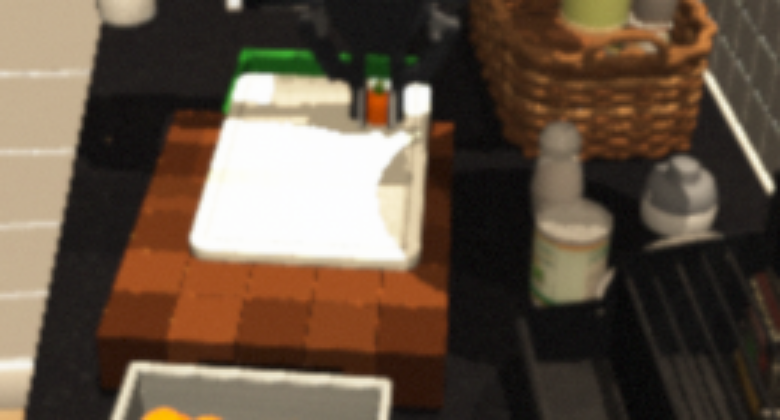

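The second carrot (around (378,105)) is in the cradle. The wicker basket is near the coming path on the right, so I check its clearance by depth before going on.

Run:
```python
from h import *
c=env.capture('side');z=c['z_map'];vv,uu=np.mgrid[:420,:560];d=z.ravel()
P=np.c_[(uu.ravel()-c['cx'])/c['fx'],(vv.ravel()-c['cy'])/c['fy'],np.ones(d.size)]*d[:,None]
W=(P@R.from_rotvec(c['orientation']).as_matrix().T+c['origin']).reshape(420,560,3)
w=W[140:250,312:400].reshape(-1,3)
for lo,hi in((.02,.08),(.08,.12),(.12,.16),(.16,.25),(.25,.4)):
    q=w[(w[:,2]>lo)&(w[:,2]<hi)&(w[:,1]<.4)&(w[:,1]>.0)]
    print(lo,len(q),np.percentile(q,[0.5,2],axis=0)[:,:2].round(3) if len(q) else '')
g=W[150:260,250:312].reshape(-1,3);g=g[(g[:,2]>.1)&(g[:,2]<.22)&(g[:,1]>-.1)&(g[:,1]<.1)]
for lo in(.1,.13,.16,.19): 
    q=g[(g[:,2]>lo)&(g[:,2]<lo+.03)];print('grip',lo,q[:,0].min().round(3),q[:,0].max().round(3))
```

```text
0.02 1960 [[0.744 0.063]
 [0.745 0.065]]
0.08 1698 [[0.739 0.057]
 [0.742 0.06 ]]
0.12 986 [[0.796 0.05 ]
 [0.797 0.052]]
0.16 1655 [[0.795 0.1  ]
 [0.796 0.102]]
0.25 101 [[0.814 0.116]
 [0.815 0.117]]
grip 0.1 0.583 0.667
grip 0.13 0.567 0.683
grip 0.16 0.562 0.687
grip 0.19 0.586 0.667
```

There is about 40 mm of clearance to the basket, so I finish the sweep, lift and retreat.

```bash
python3 -m jog '[0.0004,0.004,0,0, 0.0006,0.006,0,0, 0.0008,0.007,0,0, 0.0008,0.007,0,0, 0.0008,0.007,0,0, 0.0008,0.007,0,0, 0.0008,0.007,0,0, 0.0008,0.007,0,0, 0.0008,0.007,0,0, 0.0008,0.007,0,0]'
python3 -m jog '[0.0008,0.007,0,0, 0.0006,0.006,0,0, 0.0005,0.004,0,0, 0,0,0,0, 0,0,0,0, 0,0,0.015,0, 0,0,0.03,0, 0,0,0.03,0]'
python3 -m jog '[-0.02,-0.03,0.02,0, -0.02,-0.035,0.02,0, -0.02,-0.035,0.02,0, -0.02,-0.035,0.01,0, -0.02,-0.035,0,0, -0.02,-0.035,0,0, -0.02,-0.035,0,0, -0.01,-0.03,0,0, 0,-0.03,0,0, 0,-0.03,0,0]'
python3 -m jog '[0,-0.03,0,0, 0,-0.03,0,0, 0,-0.02,0,0, 0,0,0,0, 0,0,0,0, 0,0,0,0]'
python3 - <<'E'
from h import *
tool()
c,H,S,V=look();i=c['img']
board_edges(c,H,S,V,(275,350))
r2=np.zeros(H.shape,bool);r2[160:265,200:275]=1
pose((H>45)&(H<75)&(S>120)&r2,c,.048,'tub(part hidden)')
cv2.imwrite('pics/t9.png',cv2.resize(i[110:310,130:450,::-1],None,fx=2.4,fy=2.4))
E
```

```text
time_s: 15.55
eef_pos: [0.6327, 0.087, 0.0768]
orientation: [2.37, 2.062, 0.0]
contact_force: [0.3, -1.0, -0.2]
opening: 0.0182
gripper_force: 0.1
time_s: 16.22
eef_pos: [0.633, 0.1027, 0.1507]
orientation: [-2.369, -2.059, 0.005]
contact_force: [0.9, -0.4, 0.6]
opening: 0.0178
gripper_force: 0.0
time_s: 17.05
eef_pos: [0.4864, -0.2236, 0.2193]
orientation: [2.371, 2.059, 0.0]
contact_force: [0.2, -0.4, 0.1]
opening: 0.0179
gripper_force: 0.0
time_s: 17.55
eef_pos: [0.4871, -0.3012, 0.2186]
orientation: [-2.37, -2.06, -0.0]
contact_force: [0.4, -0.6, -0.4]
opening: 0.0181
gripper_force: 0.0
t 17.55 tcp [ 487.1 -301.2  218.6] blk [ -36.4 -226.4] turn err 0.0005 F [ 0.4 -0.6 -0.4] open 0.01814214660180479 q [-0.69  0.11  1.68  0.    1.36 -0.55]
+x edge yaw rel -0.0048 x mean 100.5
-x edge yaw rel 0.0036 x mean -72.6
end yaw rel -0.0031 y 199.8 at x 27.4 overhang 49.8 width 173.1
tub(part hidden) ctr mm [562.4 165.8] size [ 72.1 111. ] yaw(long from +y) 1.4338
```

View pics/t9.png

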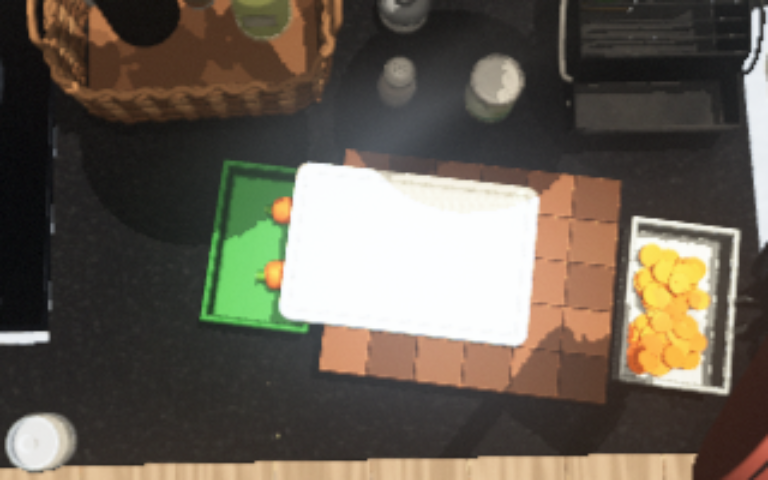

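The picture shows both carrots in the tub, at (283,210) and (273,275). The board is straight with about 50 mm overhang, the bystanders and pan are in place, and the robot is clear.

```bash
python3 -c "
from plant import env
print(env.sign_off())"
```

```text
the job is handed in; nothing more can be done
None
```

The board overhangs the block by about 50 mm on the tub side, straight to within about 0.005 rad but about 14 mm off the block's centre line toward +x, both carrot ends are in the green tub, nothing else was touched, and the job was handed in at about 17.6 s.

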